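# Shut the stain locker and drop its latch into the catch

## Robot

A 6-joint arm with a two-finger parallel gripper is mounted at the origin on a cart in front of the work surface, level with it; the furniture and walls round the work are solid. World frame = base frame: x ahead of the robot, y to its left, z up, the work surface at z = 0. Lengths are in mm, angles in rad, forces in N, time in s.
With the tool pointing down it reaches from about 400 to 825 mm from the base axis. Payload 7 kg.
Tool frame: the origin (TCP) lies midway between the tips of the shut fingers; the grasp point (between the pads) lies 19 mm behind it (robot.tcp_to_grasp is the distance from the TCP to the grasp point, in mm); y points along the fingers, z is the direction in which the jaws open and shut, and the axes are right-handed (so a half turn about y gives the same grasp; the last joint's range is limited). The gripper opens to 85 mm and grips with 20 to 120 N. Pads are 22 mm wide; open, the fingers measure 114 mm over their backs; the gripper's body (76 mm by 85 mm) begins 54 mm behind the grasp point. The pads swing forward as they close: fully open they stand 13 mm farther back than shut.
Start: joints at [1.41, 0.359, 0.012, 0, -1.224, -0.288], TCP at [292.877, 608.127, 231.302] pointing down, gripper open.
Joint ranges: [-3.07, 3.07], [-1.43, 2.12], [-1.02, 1.25], [-3.03, 1.67], [-3.05, -0], [-3.03, 3.03]. Speed limits (rad/s): [2.39, 2.39, 3.01, 3.14, 3.14, 3.14].

## Interface

Orientations are given as a rotation vector (axis times angle).
In Python, from cell import robot gives the robot as it stands.
- The arm moves only by the tool apply_moves, never from a script. Its argument "plan" is a list of rows, each a list of 7 numbers: the shift along the tool's x, y, z in cm, then the turn, a rotation vector about the tool's x, y, z in rad, then the closure in counts, from 0 (fully open) to 255 (shut). In form: [[x, y, z, rx, ry, rz, gripper], ...]. A call has 1 to 8 rows; each row is the pose to reach, as a shift and turn from the pose commanded when the call began, along the tool's axes at that moment; what a row does not reach only later rows make up. A row lasts 1/12 s, in which the tool goes at most 41.7 mm and 7.16 degrees, less where a joint would pass 70% of its speed; a pose out of reach is approached as far as the arm can. A call with a gripper value outside its range is refused whole. The fingers move at their own pace and stop on an object; the grip force is fixed at half the most. Time passes only in rows, so rows that repeat a pose let the fingers close. It gives the time, the measured TCP pose, the force and the opening at its end, in the units of the state.
- robot.state(): the state, without advancing time (a new reading comes with each control period).
- robot.read_camera(name): name is "scene" or "top"; returns a dict with "frame" (480x640x3 uint8, red, green, blue), "camera_matrix" (3x3 intrinsics, pixels), "k1" (the pictures are not rectified: a ray, as slopes to the right and down, at radius r is drawn at 1 + k1 r^2 times it, then the intrinsics apply), "pose" (4x4, takes a point from camera to world coordinates). Camera axes: x right, y up, looking along -z (the intrinsics and any distortion apply to the point x, -y, -z); pixel columns grow to the right and rows downward; lengths in mm; the calibration is good to about 2 mm. A picture is of the moment at which its call begins. There is no depth.
- robot.job_done(): hands the job in, once; it reports no verdict.
Trained networks look in a picture, given as the dict that the camera call returned (one of the last four; its "shot" number tells which), for a name from the list of things; names that differ only in an ending like _2 or _b are one class to them, and where a whole thing is asked for, a point or a joint stands for the part that bears it (a point fixed in the world has none). Each returns a list of dicts, best first, with "p" (0 to 1); they miss things now and then, are a little off and sometimes report something else, mostly with a low value. They report only what shows in the picture. A call takes as long as a camera call.
- robot.search_frame(thing, picture): "at" ([column, row] in pixels, amid what is visible of it).
- robot.cut_out(thing, picture): "region" (480x640 bool, what is visible of it) and "at" ([column, row] in pixels, amid what is visible of it).
The state is a dict: "t": time; "q": joint angles; "joint_velocities": joint speeds; "joint_efforts": joint torques, N m; "tcp_pos": TCP position; "ee_rot": TCP orientation; "contact_force": force on the tool from outside, world axes, zero at the start; "torque": the same for the moment, N m; "opening": finger opening in mm.
Only numpy, scipy, OpenCV 4.12 (cv2) and the standard library are available. Lean on these libraries where they do the work, as an engineer would, in place of code of your own. Each camera call takes 0.05 s, during which the arm holds its last target. There are 200 camera calls.

## Task

The sliding door of the little stain-bottle locker has been left open. Take the knob of its latch bar, lift the bar so that its nose passes over the striker lip, slide the door fully shut and let the bar drop level into the catch behind the lip. Leave the canister and the dropper bottle on its top and the tape roll in front of it where they are.

Things in the scene. Friction and masses are not known exactly. Their poses are not given: they have to be found in the camera images.
- locker: White metal bottle locker fixed on the worktop, 320 mm wide, dropper bottles inside, turned by a small yaw. Origin: on the worktop under the middle of its case; x points to its back (away from the robot), y to its left seen from the robot, z up. Its front: the door's face at x = -69 mm, the latch bar's face at x = -82 mm.
- roof_edge (a point): Middle of the lower front edge of the locker's top tray, a solid roof 328 mm wide that overhangs the front: underside 260 mm above the worktop, edge at the locker's x = -130 mm, above the knob's free end. A tool pointing straight down cannot reach the knob; one leaning back toward the robot by 35 to 45 degrees (fingers forward and down) can.
- door (a joint): Sliding door (aluminium frame, clear pane, 150 x 212 mm) on the locker's front. In m: 0 = fully shut against its end stop at the right, grows as it slides along the locker's +y (left), at most 0.11. It stays where it is left; about 1 to 2 N moves it. It carries the latch bar, so pushing the bar's knob sideways slides the door.
- latch (a joint): Dark steel latch bar on the door, 14 mm high, 6 mm thick, pivoted on the door 105 mm above the worktop; from the pivot it runs 122 mm along the locker's -y (right). In rad: 0 = level, on its rest pin; grows as its free end is lifted, at most 0.8. It turns freely and falls back to level by its own weight (about 0.12 kg).
- knob_grip (a point): Point to grip on the latch bar's knob: a black round pin, 13 mm diameter, standing out 48 mm from the bar's face along the locker's -x, 70 mm from the pivot, 105 mm above the worktop when level. The point is on the pin's axis, 30 mm out from the bar's face, 18 mm from its free end. It moves with bar and door; lifting it 25 mm turns the bar 0.37 rad and raises the nose tip 40 mm.
- nose_tip (a point): Middle of the underside of the bar's nose: a block 10 mm wide along the bar, at the bar's free end, that hangs 16 mm below the bar; 117 mm from the pivot.
- slot (a point): Middle of the floor of the catch's slot, fixed, 78 mm above the worktop. The catch is a dark steel bracket at the right end of the locker's front. Its slot is 22 mm wide along y, with the striker lip on its left and an end wall 30 mm high on its right. With the door shut and the bar level the nose hangs in it, 4 mm above the floor and 4 mm beyond the lip.
- striker_top (a point): Middle of the top of the catch's striker lip: an upright steel lip, 9 mm thick along y, its top 95 mm above the worktop. A nose that is not lifted strikes it when the door is still 23 mm open; to pass over it the nose must rise 13 mm.
- oil_mid (a point): Middle (44 mm above its foot) of a loose dropper bottle with black rubber cap, 32 mm diameter, 88 mm high, standing on the locker's top tray (268 mm above the worktop): a bystander.
- tape_mid (a point): Middle of a loose white roll of label tape, 58 mm diameter, 19 mm high, lying flat on the worktop in front of the locker on the right: a bystander.
- can_mid (a point): Middle (25 mm above its foot) of a loose black canister with a blue band and a ribbed cap, 34 mm diameter, 50 mm high, standing on the locker's top tray: a bystander.

How it is judged (in metres and radians):
On the way:
1. the bar is lifted enough for its nose to pass over the lip, while the door is still short of the catch (value of joint latch above 0.1 rad and value of joint door above 0.015 m), for 0.05 s.
At the end, for the whole second after the job is handed in: The door is shut (less than 7 mm open), the latch bar lies level (within 0.06 rad) with its nose in the catch's slot behind the striker lip, and both are at rest (value of joint door below 0.007 m and value of joint latch below 0.06 rad and velocity of joint latch between -0.05 and 0.05 rad/s and velocity of joint door between -0.01 and 0.01 m/s); the robot touches nothing.
It fails at once if the canister, the dropper bottle or the tape roll is pushed more than 25 mm away or knocked over (distance of any of can_mid, oil_mid, tape_mid from where it was at the start of the episode above 0.025 m or angle between any of can_mid, oil_mid's own z axis and vertical above 0.5 rad).
It also fails if it takes over 29 s, if anything falls off the work surface, if the arm or the gripper's body presses on something with over 40 N, if the wrist force passes 120 N, or if a joint passes its speed limit or range.

## Working session

There is one attempt and no reset: what is moved stays moved. The work goes in short steps, Python scripts to look and compute and a tool call to move; the robot and the scene stay as the last step left them, time stands still between calls to the robot, and variables do not carry over. Pictures are saved under pics/ and viewed, about 8 in all and at most 12, crops included, and the job is handed in when it is done.

Besides the shell and the picture viewer there is one more tool, called after "Call:" in YAML: its name, and indented under it one key for each argument. apply_moves: Moves the arm, as the interface text tells. Its arguments: {"type":"object","properties":{"plan":{"type":"array"}},"required":["plan"]}

```bash
mkdir -p pics; ls; cat > h.py <<'E'
import numpy as np, cv2
from scipy.spatial.transform import Rotation as R
from cell import robot
def ray(pic,px):
    K=np.array(pic["camera_matrix"]);P=np.array(pic["pose"])
    d=np.array([(px[0]-K[0,2])/K[0,0],(px[1]-K[1,2])/K[1,1]]);u=d.copy()
    for _ in range(20): u=d/(1+pic["k1"]*(u@u))
    v=P[:3,:3]@np.array([u[0],-u[1],-1]);return P[:3,3],v/np.linalg.norm(v)
def proj(pic,X):
    K=np.array(pic["camera_matrix"]);P=np.array(pic["pose"])
    c=P[:3,:3].T@(np.asarray(X,float)-P[:3,3]);u=np.array([c[0],-c[1]])/-c[2]
    u=u*(1+pic["k1"]*(u@u));return np.array([K[0,0]*u[0]+K[0,2],K[1,1]*u[1]+K[1,2]])
def atz(pic,px,z):
    o,v=ray(pic,px);return o+v*(z-o[2])/v[2]
def tri(rs):
    A=0;b=0
    for o,v in rs:
        M=np.eye(3)-np.outer(v,v);A=A+M;b=b+M@o
    return np.linalg.solve(A,b)
E
python3 - <<'E'
from h import *
s=robot.state();print(s["t"],s["tcp_pos"],s["ee_rot"],s["opening"],robot.tcp_to_grasp)
for n in("scene","top"):
    p=robot.read_camera(n);cv2.imwrite(f"pics/{n}0.png",p["frame"][...,::-1]);print(n,np.array(p["pose"]).round(2).tolist(),p["camera_matrix"],p["k1"])
    for t in("locker","door","latch","knob_grip","nose_tip","oil_mid","tape_mid","can_mid","slot","striker_top"):
        try:
            print(t,[(np.round(d["at"]),round(d["p"],2)) for d in robot.search_frame(t,p)[:2]])
        except Exception as e: print(t,e)
E
```

```text
pics
0.0 [292.68463985 607.68235954 230.34159502] [-0.45009149 -1.97055803  1.97402521] 85.25935727703333 18.700000000000003
scene [[0.87, 0.2, -0.45, 77.28], [-0.49, 0.37, -0.79, -458.29], [0.01, 0.91, 0.42, 577.15], [0.0, 0.0, 0.0, 1.0]] [[496.54937526   0.         328.61885001]
 [  0.         496.54937526 241.51190785]
 [  0.           0.           1.        ]] -0.06322986076273311
locker [(array([341., 242.]), 0.8)]
door []
latch [(array([310., 285.]), 0.95)]
knob_grip [(array([309., 281.]), 0.57)]
nose_tip [(array([306., 280.]), 0.88)]
oil_mid [(array([356., 171.]), 0.66)]
tape_mid [(array([318., 376.]), 0.94), (array([349., 309.]), 0.47)]
can_mid [(array([383., 189.]), 0.87)]
slot [(array([349., 309.]), 0.83)]
striker_top [(array([350., 306.]), 0.93)]
top [[0.18, 0.77, -0.61, -126.98], [-0.98, 0.14, -0.11, 124.88], [-0.0, 0.62, 0.78, 948.5], [0.0, 0.0, 0.0, 1.0]] [[587.35406873   0.         332.83637564]
 [  0.         587.35406873 241.7369971 ]
 [  0.           0.           1.        ]] -0.17728391980676528
locker [(array([364., 242.]), 0.73), (array([330., 267.]), 0.22)]
door [(array([331., 266.]), 0.57)]
latch []
knob_grip [(array([332., 265.]), 0.58)]
nose_tip [(array([333., 266.]), 0.66)]
oil_mid []
tape_mid [(array([392., 337.]), 0.74)]
can_mid []
slot [(array([367., 270.]), 0.71)]
striker_top [(array([366., 270.]), 0.6)]
```

```bash
python3 -c "
import cv2
a=cv2.imread('pics/scene0.png')[90:410,190:510];b=cv2.imread('pics/top0.png')[130:370,210:450]
cv2.imwrite('pics/s1.png',cv2.resize(a,(800,800))[:600] if 0 else cv2.resize(a,(600,600),interpolation=cv2.INTER_CUBIC));cv2.imwrite('pics/t1.png',cv2.resize(b,(600,600),interpolation=cv2.INTER_CUBIC))"
```

```text
(no output)
```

View pics/s1.png

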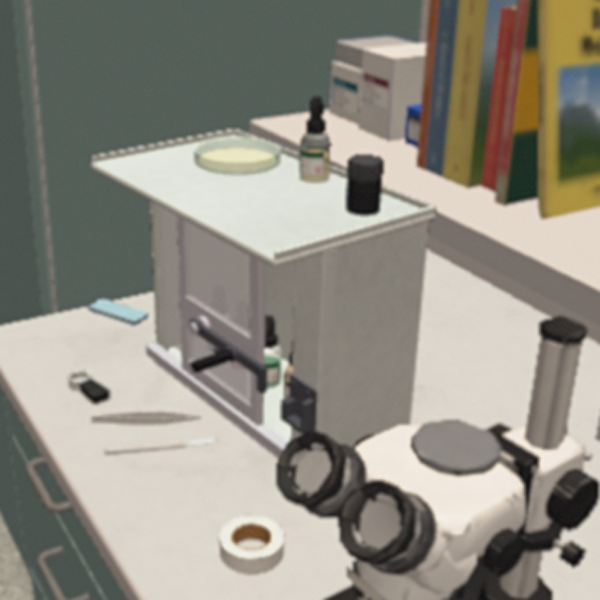

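View pics/t1.png

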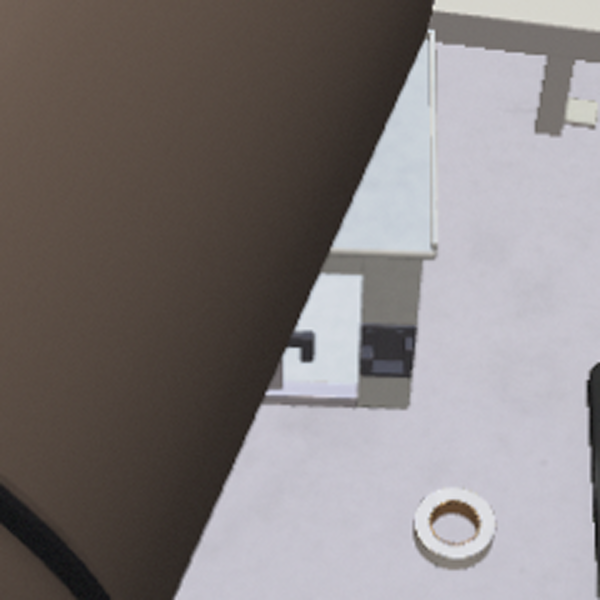

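The scene crop shows the locker with its door partly open. The knob's free end is near scene px (295,285), its base near (315,278). The front corners of the roof are at about (338,226) and (241,176). The top view shows the right front roof corner at about (384,232), and the arm hides the rest.

```bash
cat > m.py <<'E'
from h import *
from scipy.optimize import least_squares
S=robot.read_camera("scene");T=robot.read_camera("top")
z=260
obs=[(S,(337.7,226.8),(-130,-164,z)),(S,(240.5,177),(-130,164,z)),(T,(384,232.3),(-130,-164,z))]
def W(p,l): c,s=np.cos(p[2]),np.sin(p[2]);return np.array([p[0]+c*l[0]-s*l[1],p[1]+s*l[0]+c*l[1],l[2]])
f=lambda p:np.concatenate([proj(c,W(p,l))-u for c,u,l in obs])
r=least_squares(f,[650,200,0.]);p=r.x;print(p,r.fun.round(1));np.save("pose.npy",p)
def L(X): 
    c,s=np.cos(p[2]),np.sin(p[2]);d=X[:2]-p[:2];return np.array([c*d[0]+s*d[1],-s*d[0]+c*d[1],X[2]]).round(1)
def onx(pic,px,lx):
    o,v=ray(pic,px);n=np.array([np.cos(p[2]),np.sin(p[2]),0]);t=(lx+n@np.array([*p[:2],0])-n@o)/(n@v);return o+t*v
for nm,px,lx in(("knobend",(294.5,284.5),-130),("pivot",(295,263),-82),("nosebot",(330,297),-82)):
    print(nm,L(onx(S,px,lx)))
for n,a in(("S",S),("T",T)):
  for t in("tape_mid","slot","can_mid","oil_mid","striker_top"):
    d=robot.search_frame(t,a)
    if d: print(n,t,d[0]["at"],round(d[0]["p"],2),L(atz(a,d[0]["at"],{"tape_mid":10,"slot":90,"can_mid":293,"oil_mid":312,"striker_top":95}[t])))
E
python3 m.py
```

```text
[5.52837395e+02 3.33832736e+02 1.25586776e-01] [ 0.4  4.7  0.3  1.7 -2.2 -0.9]
knobend [-130.   -33.   102.3]
pivot [-82.   38.8 103.3]
nosebot [-82.  -81.9  81.8]
S tape_mid [321.4, 381.0] 0.97 [-184.9 -196.8   10. ]
S slot [347.4, 307.4] 0.9 [ -86.  -139.6   90. ]
S can_mid [381.8, 188.2] 0.86 [   1.6 -118.1  293. ]
S oil_mid [353.1, 170.6] 0.87 [-13.5 -55.8 312. ]
S striker_top [349.5, 308.5] 0.7 [ -90.2 -150.6   95. ]
T tape_mid [396.7, 336.5] 0.56 [-169.5 -207.4   10. ]
T slot [365.3, 270.7] 0.73 [ -82.5 -144.9   90. ]
T striker_top [366.4, 268.7] 0.95 [ -81.6 -146.6   95. ]
```

```bash
cat >> h.py <<'E'
def frame(yaw,a,sg):
    f=np.array([np.cos(yaw),np.sin(yaw),0]);l=np.array([-f[1],f[0],0])
    y=np.sin(a)*f-np.cos(a)*np.array([0,0,1]);z=sg*l;return np.c_[np.cross(y,z),y,z]
def toworld(l):
    p=np.load("pose.npy");c,s=np.cos(p[2]),np.sin(p[2]);return np.array([p[0]+c*l[0]-s*l[1],p[1]+s*l[0]+c*l[1],l[2]])
def move(l,a,sg,back=0,yaw=None):
    """l: grasp point in locker frame; prints row shift (cm), rotvec"""
    p=np.load("pose.npy");s=robot.state();R0=R.from_rotvec(s["ee_rot"]).as_matrix()
    Rt=frame(p[2] if yaw is None else yaw,a,sg);T=toworld(l)+Rt[:,1]*(robot.tcp_to_grasp-back)
    print("tcp target",T.round(1),"row",(R0.T@(T-s["tcp_pos"])/10).round(2),(R.from_matrix(R0.T@Rt).as_rotvec()).round(3))
E
python3 - <<'E'
from h import *
for sg in(1,-1): move((-112,-33,105),np.radians(38),sg,90)
print(R.from_rotvec(robot.state()["ee_rot"]).as_matrix().round(2).tolist())
E
```

```text
tcp target [402.3 281.6 161.2] row [-24.03   7.01  24.68] [-0.842  2.446 -0.249]
tcp target [402.3 281.6 161.2] row [-24.03   7.01  24.68] [-0.19  -0.553  0.645]
[[-0.9, -0.0, -0.43], [0.43, 0.0, -0.9], [0.0, -1.0, -0.0]]
```

Call:
apply_moves:
  plan:
    - [-1, 0, 2.4, -0.023, -0.068, 0.08, 0]
    - [-2, 0, 5, -0.047, -0.137, 0.16, 0]
    - [-3, 0, 7.5, -0.07, -0.205, 0.24, 0]
    - [-4, 0, 10, -0.094, -0.274, 0.32, 0]
    - [-5, 0, 12.4, -0.118, -0.343, 0.4, 0]
    - [-6, 0, 15, -0.14, -0.41, 0.48, 0]
    - [-7, 0, 17.3, -0.166, -0.48, 0.56, 0]
    - [-7.8, 0, 19.3, -0.19, -0.553, 0.645, 0]

```text
t: 2.37
tcp_pos: [278.9, 399.4, 231.5]
ee_rot: [0.504, 1.834, -1.752]
contact_force: [0.0, 0.8, 0.6]
opening: 85.4
```

```bash
python3 - <<'E'
from h import *
s=robot.state();print(s["t"],s["tcp_pos"],s["q"]);move((-112,-33,105),np.radians(38),-1,90)
E
```

```text
2.3667 [278.93527726 399.37419673 231.53082644] [ 1.77518392 -0.08421836 -0.98730682  0.86826858 -0.94106731 -0.7019787 ]
tcp target [402.3 281.6 161.2] row [-4.06 12.14 13.29] [ 0.003  0.003 -0.004]
```

Call:
apply_moves:
  plan:
    - [-0.8, 2, 2.6, 0, 0, 0, 0]
    - [-1.6, 4, 5.2, 0, 0, 0, 0]
    - [-2.4, 6.5, 7.8, 0, 0, 0, 0]
    - [-3.2, 9, 10.4, 0, 0, 0, 0]
    - [-4.1, 12.1, 13.3, 0, 0, 0, 0]
    - [-4.1, 12.1, 13.3, 0, 0, 0, 0]
    - [-4.1, 12.1, 13.3, 0, 0, 0, 0]

```text
t: 2.95
tcp_pos: [411.4, 328.5, 226.1]
ee_rot: [0.483, 1.838, -1.811]
contact_force: [-0.5, -0.3, 0.1]
opening: 85.6
```

```bash
python3 - <<'E'
from h import *
s=robot.state();print(s["t"],s["tcp_pos"],s["q"]);move((-112,-33,105),np.radians(38),-1,0)
S=robot.read_camera("scene");T=robot.read_camera("top")
g=toworld((-112,-33,105))
for n,c in(("scene",S),("top",T)):
    f=c["frame"][...,::-1].copy();print(n)
    P={k:proj(c,toworld(v)) for k,v in dict(end=(-130,-33,105),base=(-82,-33,105),rl=(-130,164,260),rr=(-130,-164,260)).items()}
    t=s["tcp_pos"];P["tcp"]=proj(c,t);print({k:v.round() for k,v in P.items()})
    for t in("knob_grip","latch"):
        print(t,[(np.round(d["at"]),round(d["p"],2)) for d in robot.search_frame(t,c)[:2]])
    x,y=P["base"].astype(int)-(120,90)
    x=max(x,0);y=max(y,0);big=cv2.resize(f[y:y+160,x:x+200],(800,640),interpolation=cv2.INTER_CUBIC)[:600]
    for v in P.values():
        cv2.circle(big,tuple(((v-(x,y))*4).astype(int)),3,(0,0,255),-1)
    print("crop",x,y);cv2.imwrite(f"pics/{n}2.png",big)
E
```

```text
2.95 [411.36223536 328.51252512 226.10641532] [ 1.28576303 -0.09852224 -1.01589976  1.02880377 -0.68954298 -0.43300846]
tcp target [457.3 288.5  90.3] row [ 4.62 13.52  4.2 ] [-0.026 -0.001  0.041]
scene
{'end': array([294., 283.]), 'base': array([315., 276.]), 'rl': array([241., 179.]), 'rr': array([338., 232.]), 'tcp': array([275., 218.])}
knob_grip [(array([322., 381.]), 0.68), (array([310., 284.]), 0.66)]
latch [(array([310., 283.]), 0.6)]
crop 195 186
top
{'end': array([301., 285.]), 'base': array([303., 263.]), 'rl': array([171., 223.]), 'rr': array([382., 231.]), 'tcp': array([268., 246.])}
knob_grip [(array([304., 265.]), 0.92)]
latch [(array([306., 265.]), 0.67)]
crop 182 172
```

View pics/scene2.png

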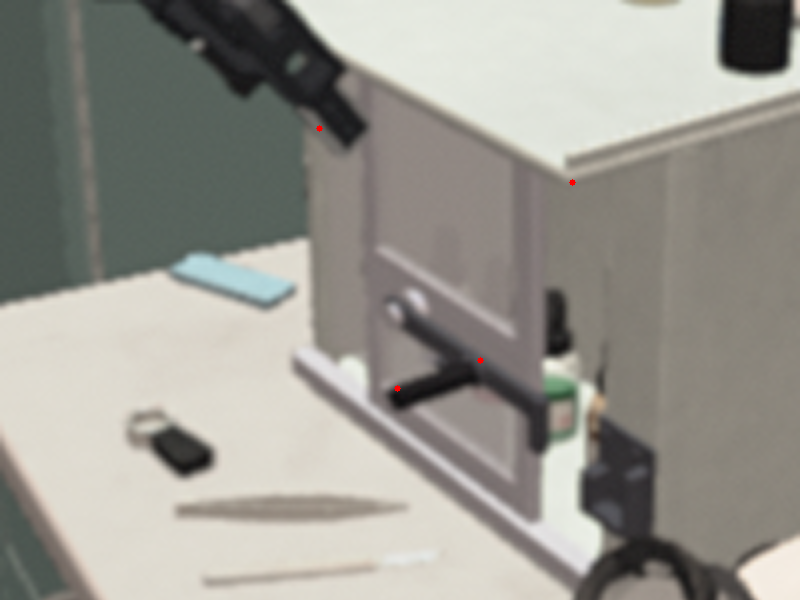

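View pics/top2.png

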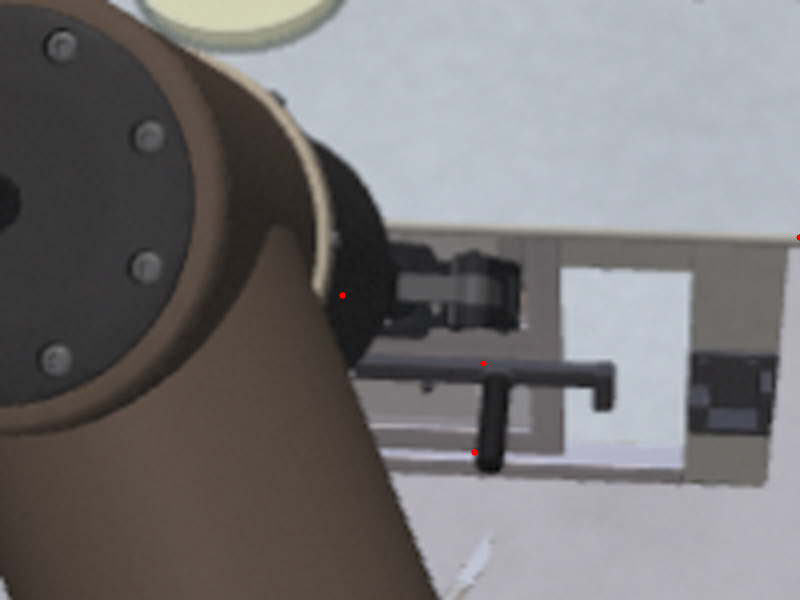

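The scene view shows the knob's end at about (295,285). The top view shows the end at about (304,288) and the base at about (305,266). Both are a few pixels from my predictions. The arm stopped short at the joint 3 limit, clear of the roof.

```bash
python3 - <<'E'
from h import *
S=robot.read_camera("scene");T=robot.read_camera("top")
p=np.load("pose.npy")
def L(X): c,s=np.cos(p[2]),np.sin(p[2]);d=X[:2]-p[:2];return np.array([c*d[0]+s*d[1],-s*d[0]+c*d[1],X[2]]).round(1)
for n,a,b in(("end",(294.5,284.8),(304.3,288.3)),("base",(312.5,278.3),(305.5,266.3)),("catch mid",(349,308),(365.3,270.5)),("nose",(329.7,296),(333,272))):
    X=tri([ray(S,a),ray(T,b)]);print(n,X.round(1),L(X),(proj(S,X)-a).round(1),(proj(T,X)-b).round(1))
s=robot.state();print(L(s["tcp_pos"]))
e=tri([ray(S,(294.5,284.8)),ray(T,(304.3,288.3))])
for a in(36,40):move((*L(e)[:2]+(18,0),105),np.radians(a),-1,0);move((*L(e)[:2]+(18,0),105),np.radians(a),-1,70)
E
```

```text
end [423.3 277.  106. ] [-135.7  -40.2  106. ] [-0.5  0.4] [ 0.1 -0.7]
base [467.3 284.6 106. ] [-91.1 -38.2 106. ] [ 0.3 -0.3] [-0.1  0.5]
catch mid [486.5 179.8  92. ] [ -85.1 -144.5   92. ] [ 0.5 -0.5] [-0.2  0.7]
nose [477.7 236.7  88. ] [-86.7 -87.   88. ] [-0.1  0.1] [ 0.  -0.1]
[-142.6   14.1  225.8]
tcp target [452.  280.6  89.9] row [ 5.01 13.27  5.09] [-0.026  0.001  0.006]
tcp target [411.2 275.4 146.5] row [5.06 6.27 5.27] [-0.026  0.001  0.006]
tcp target [453.  280.7  90.7] row [ 4.88 13.26  5.09] [-0.026  0.002  0.076]
tcp target [408.4 275.1 144.3] row [5.41 6.29 5.27] [-0.026  0.002  0.076]
```

Call:
apply_moves:
  plan:
    - [1, 1, 2, 0, 0, 0, 0]
    - [2, 2, 4, 0, 0, 0, 0]
    - [3, 3.5, 5.2, 0, 0, 0, 0]
    - [4, 5, 5.2, 0, 0, 0, 0]
    - [5, 6.2, 5.2, 0, 0, 0, 0]
    - [5, 6.2, 5.2, 0, 0, 0, 0]

```text
t: 3.85
tcp_pos: [429.7, 311.4, 201.8]
ee_rot: [0.452, 1.84, -1.866]
contact_force: [0.6, 0.0, 0.0]
opening: 85.0
```

```bash
python3 - <<'E'
from h import *
s=robot.state();print(s["t"],s["tcp_pos"].round(1),np.round(s["q"],3));
Rm=R.from_rotvec(s["ee_rot"]).as_matrix();print(Rm.round(2).tolist(),"lean",np.degrees(np.arccos(-Rm[2,1])))
for b in(0,40):move((-118,-39.5,105.5),np.radians(36),-1,b)
E
```

```text
3.85 [429.7 311.4 201.8] [ 1.2   -0.057 -1.016  1.025 -0.63  -0.378]
[[-0.83, 0.55, 0.1], [-0.1, 0.02, -0.99], [-0.55, -0.84, 0.04]] lean 33.177185966464684
tcp target [451.6 281.2  90.4] row [ 4.56 10.47  2.73] [-0.052  0.     0.051]
tcp target [428.3 278.3 122.7] row [4.77 6.49 2.94] [-0.052  0.     0.051]
```

```bash
cat > kin.py <<'E'
from h import *
from scipy.optimize import least_squares
D=[([1.41,.359,.012,0,-1.224,-.288],[292.877,608.127,231.302],[-0.45009149,-1.97055803,1.97402521]),
([1.77518392,-0.08421836,-0.98730682,0.86826858,-0.94106731,-0.7019787],[278.935,399.374,231.531],[.504,1.834,-1.752]),
([1.28576303,-0.09852224,-1.01589976,1.02880377,-0.68954298,-0.43300846],[411.362,328.513,226.106],[.483,1.838,-1.811]),
([1.2,-.057,-1.016,1.025,-.63,-.378],[429.7,311.4,201.8],[.452,1.84,-1.866])]
ro=lambda ax,t:R.from_euler(ax,t).as_matrix()
s4,s5,s6=1,1,1
def fk(P,q,s=(-1,1,1,1)):
    a1,h,l2,a3,l4,Lt,o1,o6=P
    s3,s4,s5,s6=s
    A=ro('z',q[0]-o1);p=A@[a1,0,h];A=A@ro('y',q[1]);p=p+A@[0,0,l2]
    A=A@ro('y',s3*q[2]);p=p+A@[l4,0,a3];A=A@ro('x',s4*q[3])@ro('y',s5*q[4])
    p=p+A@[Lt,0,0];A=A@ro('x',s6*q[5]+o6)
    return p,np.c_[A[:,1],A[:,0],-A[:,2]]  # tool y = flange x
def fit(s):
    def f(P):
        r=[]
        for q,t,e in D:
            p,A=fk(P,q,s);r+=list((p-t)/5)+list(50*R.from_matrix(A.T@R.from_rotvec(e).as_matrix()).as_rotvec())
        return r
    return min((least_squares(f,[0,350,350,0,350,300,.29,o]) for o in(0,1.57,3.14,-1.57)),key=lambda r:r.cost)
if __name__=="__main__":
    import itertools
    B=min(((fit((-1,)+s),(-1,)+s) for s in itertools.product((1,-1),repeat=3)),key=lambda r:r[0].cost)
    print(B[0].cost,B[1],B[0].x.round(3),B[0].fun.round(1));np.savez("kin.npz",P=B[0].x,s=B[1])
E
python3 kin.py
```

```text
127.68921559987854 (-1, -1, -1, -1) [ 3.17820e+02  3.54495e+02  3.78934e+02 -1.75690e+01  2.43967e+02
  3.78130e+02  2.42000e-01 -2.08000e-01] [-5.6  2.4  0.1  0.1 -1.7  0.  -6.1 -0.5  0.2 -7.4  0.9  0.8  3.  -1.1
 -1.2 -7.   0.6  1.   3.1 -2.   0.9 -6.5  0.3  1.2]
```

```bash
cat > kin2.py <<'E'
from kin import *
import itertools
AX=dict(sph='zyyxyx',ur='zyyyzy')
def fk2(P,q,s,seq):
    # links: a1,h | l2 | x4,z4 | d after j4 | tool;  offsets o2..o6
    a1,h,l2,l4,a3,d,Lt,w,o1,o2,o3,o5,o6,o4=P
    A=ro('z',q[0]+o1);p=A@[a1,d,h];A=A@ro('y',q[1]+o2);p=p+A@[0,0,l2]
    A=A@ro('y',s[0]*q[2]+o3);p=p+A@[l4,0,a3]
    if seq=='sph':
        A=A@ro('x',s[1]*q[3]+o4)@ro('y',s[2]*q[4]+o5);p=p+A@[Lt,0,w];A=A@ro('x',s[3]*q[5]+o6);return p,np.c_[A[:,1],A[:,0],-A[:,2]]
    A=A@ro('y',s[1]*q[3]+o4)@ro('z',s[2]*q[4]+o5)
    p=p+A@[Lt,0,w];A=A@ro('x',s[3]*q[5]+o6);return p,np.c_[A[:,1],A[:,0],-A[:,2]]
x0=[0,350,350,350,0,0,300,0]
def run(seq,s,o):
    pri=np.array([100,100,100,100,50,60,100,40]+[.3]*6)
    z=np.array(x0+list(o))
    def f(P):
        r=list(.3*(P-z)/pri)
        for q,t,e in D:
            p,A=fk2(P,q,s,seq);r+=list((p-t)/3)+list(100*R.from_matrix(A.T@R.from_rotvec(e).as_matrix()).as_rotvec())
        return r
    return least_squares(f,z,x_scale=pri)
if __name__=="__main__":
    best=[]
    for seq in AX:
        for s in itertools.product((1,-1),repeat=4):
            for o6 in(0,1.57,3.14,-1.57):
                for o4,o5 in ([(0,0)] if seq=='sph' else [(0,0),(1.57,1.57),(1.57,0),(0,1.57),(0,-1.57),(1.57,-1.57)]):
                    for o1 in(-.29,0):
                        r=run(seq,s,(o1,0,0,o5,o6,o4));best.append((r.cost,seq,s,r.x.round(3).tolist()))
    best.sort();[print(round(b[0],2),*b[1:]) for b in best[:4]]
E
timeout 400 python3 kin2.py; python3 -c "
from h import *;print([k for k in dir(robot) if k[0]!='_'])"
```

```text
['IKError', 'cut_out', 'job_done', 'read_camera', 'search_frame', 'state', 'tcp_to_grasp']
```

```bash
cat > kin3.py <<'E'
from kin import *
import itertools
D=D+[([*robot.state()["q"]],robot.state()["tcp_pos"],robot.state()["ee_rot"])]
Rt=[R.from_rotvec(e) for _,_,e in D];Q=np.array([q for q,_,_ in D])
out=[]
for seq in('ZYYXYX','ZYYYZY'):
  for s in itertools.product((1,-1),repeat=5):
    sg=np.array((1,)+s)
    F=[R.from_euler(seq[:3],q[:3])*R.from_euler(seq[3:],q[3:]) for q in Q*sg]
    # constant tool rotation C and base z offset: Rz(o) F C = Rt
    def f(v): return np.concatenate([((R.from_euler('z',v[0])*a*R.from_rotvec(v[1:])).inv()*b).as_rotvec() for a,b in zip(F,Rt)])
    # allow const about j3->j4 as generic
    def g(v): 
        return np.concatenate([((R.from_euler('z',v[0])*R.from_euler(seq[:3],q[:3])*R.from_euler('y',v[4])*R.from_euler(seq[3:5],q[3:5])*R.from_euler('y' if seq[3]=='X' else 'z',v[5])*R.from_euler(seq[5],q[5])*R.from_rotvec(v[1:4])).inv()*b).as_rotvec() for q,b in zip(Q*sg,Rt)])
    for c in([1.2,1.2,1.2],[-1.2,1.2,-1.2],[2,0,0],[0,0,1.5]):
        for y in(0,1.57):
            r=least_squares(g,[-.1,*c,y,y],max_nfev=60);out.append((r.cost,seq,s,r.x.round(3)))
out.sort(key=lambda a:a[0]);[print(*o) for o in out[:6]]
E
timeout 300 python3 kin3.py
```

```text
Traceback (most recent call last):
  File "kin3.py", line 9, in <module>
    F=[R.from_euler(seq[:3],q[:3])*R.from_euler(seq[3:],q[3:]) for q in Q*sg]
       ~~~~~~~~~~~~^^^^^^^^^^^^^^^
  File "scipy/spatial/transform/_rotation.pyx", line 1423, in scipy.spatial.transform._rotation.Rotation.from_euler
ValueError: Expected consecutive axes to be different, got ZYY
```

```bash
cat > kin3.py <<'E'
from kin import *
import itertools
D=D[:3]+[([*robot.state()["q"]],robot.state()["tcp_pos"],robot.state()["ee_rot"])]
Rt=R.from_rotvec([e for _,_,e in D]);Q=np.array([q for q,_,_ in D]);E=R.from_euler
out=[]
for typ in('sph','ur'):
  for s in itertools.product((1,-1),repeat=5):
    q=Q*np.array((1,)+s);p=q[:,1]+q[:,2]*(1)
    if s[0]<0: p=-Q[:,1]+q[:,2]*1
    a=E('z',q[:,0])
    def g(v):
        if typ=='sph': B=E('y',p+v[4])*E('x',q[:,3])*E('y',q[:,4]+v[5])*E('x',q[:,5])
        else: B=E('y',p+q[:,3]+v[4])*E('z',q[:,4]+v[5])*E('y',q[:,5])
        return ((E('z',v[0])*a*B*R.from_rotvec(v[1:4])).inv()*Rt).as_rotvec().ravel()
    for c in([1.2,1.2,1.2],[-1.2,1.2,-1.2],[2,0,0]):
        for y in(0,1.57):
            r=least_squares(g,[-.1,*c,y,y],max_nfev=40);out.append((r.cost,typ,s,r.x.round(3)))
out.sort(key=lambda a:a[0]);[print(*o) for o in out[:6]]
E
timeout 300 python3 kin3.py
```

```text
5.0568775659235266e-08 sph (1, -1, 1, -1, 1) [ 3.000e-03 -1.000e-03  3.000e-03  1.571e+00  3.142e+00 -1.000e-03]
5.0568775659248124e-08 sph (-1, 1, 1, 1, 1) [ 3.144e+00 -2.222e+00  2.222e+00 -5.000e-03 -1.000e-03  1.000e-03]
5.0568775659258e-08 sph (1, -1, -1, -1, -1) [ 3.000e-03  2.224e+00  2.223e+00  1.000e-03  1.000e-03 -1.000e-03]
5.056877565926735e-08 sph (1, -1, -1, -1, -1) [ 3.000e-03 -2.220e+00 -2.219e+00 -1.000e-03  6.284e+00 -1.000e-03]
5.056877565930384e-08 sph (1, -1, -1, -1, -1) [ 3.000e-03  2.224e+00  2.223e+00  1.000e-03  1.000e-03 -1.000e-03]
5.0568775659312075e-08 sph (1, -1, -1, -1, 1) [ 3.000e-03  2.000e-03 -1.000e-02 -4.712e+00  1.000e-03  3.141e+00]
```

```bash
cat > kin4.py <<'E'
from kin import *
E=R.from_euler
D=D[:3]+[([*robot.state()["q"]],robot.state()["tcp_pos"],robot.state()["ee_rot"])]
def chain(q):
    a=E('z',q[0]+.003);b=a*E('y',q[1]);c=b*E('y',-q[2]);d=c*E('x',-q[3])*E('y',-q[4]);t=d*E('x',-q[5])*R.from_rotvec([2.2214,2.2214,0])
    return [m.as_matrix() for m in(a,b,c,d,t)]
def row(q):
    a,b,c,d,t=chain(q);return np.c_[a,b[:,2],c[:,0],c[:,2],d[:,0]]
A=np.vstack([row(q) for q,_,_ in D]);y=np.concatenate([t for _,t,_ in D])
x0=np.array([0,-190,350,350,350,0,300.]);lam=np.eye(7)*0.01
v=np.linalg.lstsq(np.vstack([A,lam]),np.r_[y,lam@x0],rcond=None)[0]
lo=[-3.07,-1.43,-1.02,-3.03,-3.05,-3.03];hi=[3.07,2.12,1.25,1.67,0,3.03]
def ik(T,Rt,q0):
    f=lambda q:np.r_[(row(q)@v-T)/10,10*R.from_matrix(chain(q)[4].T@Rt).as_rotvec()]
    r=least_squares(f,np.clip(q0,np.array(lo)+.01,np.array(hi)-.01),bounds=(lo,hi));return r.x,r.cost
if __name__=="__main__":
    print("a1,d,h,l2,l4,a3,Lt",v.round(1));print((A@v-y).round(1));q0=D[-1][0]
    print([np.round(R.from_matrix(chain(q)[4].T@R.from_rotvec(e).as_matrix()).as_rotvec(),3) for q,_,e in D])
    p=np.load("pose.npy")
    for a in(35,40,45):
      for yaw in(-40,-20,0,7.2,20,40):
        Rt=frame(np.radians(yaw),np.radians(a),-1)
        o=[]
        for l,b in(((-118,-39.5,105.5),0),((-118,-39.5,105.5),70),((-118,-39.5,130),0),((-118,-100,130),0)):
            T=toworld(l)+Rt[:,1]*(19-b)
            q,c=min((ik(T,Rt,s) for s in(q0,[.6,-.1,-.9,0,-.5,-.1],[.9,.3,-.5,1,-.6,-.4],[.4,0,-.9,-.8,-.6,.5])),key=lambda r:r[1]);o.append((round(c,3),q.round(2).tolist()))
        print(a,yaw,[i[0] for i in o],o[0][1])
E
python3 kin4.py
```

```text
a1,d,h,l2,l4,a3,Lt [ 234.7 -179.  -315.1  729.9  105.1  164.5  255.5]
[-14.6   1.6   0.3 -22.8  18.2  -0.8   8.6 -22.7  -5.9  16.6  -9.    6.4]
[array([0.002, 0.003, 0.   ]), array([ 0.002,  0.002, -0.   ]), array([ 0.002,  0.003, -0.   ]), array([ 0.002,  0.003, -0.   ])]
35 -40 [np.float64(16.303), np.float64(2.822), np.float64(8.837), np.float64(12.632)] [1.0, 0.18, -1.02, 0.38, -0.69, -0.54]
35 -20 [np.float64(20.303), np.float64(5.607), np.float64(11.936), np.float64(15.602)] [1.0, 0.15, -1.02, 0.4, -0.61, -0.2]
35 0 [np.float64(23.415), np.float64(7.997), np.float64(14.379), np.float64(17.721)] [0.97, 0.12, -1.02, 0.37, -0.51, 0.22]
35 7.2 [np.float64(24.224), np.float64(8.627), np.float64(15.017), np.float64(18.217)] [0.96, 0.11, -1.02, 0.33, -0.48, 0.4]
35 20 [np.float64(25.187), np.float64(9.372), np.float64(15.775), np.float64(18.714)] [0.94, 0.1, -1.02, 0.23, -0.42, 0.76]
35 40 [np.float64(25.384), np.float64(9.523), np.float64(15.93), np.float64(18.473)] [0.89, 0.1, -1.02, -0.05, -0.37, 1.44]
40 -40 [np.float64(18.898), np.float64(4.829), np.float64(10.984), np.float64(15
[... 731 characters left out ...]
64(13.463), np.float64(18.124)] [1.03, 0.19, -1.02, 0.45, -0.75, -0.66]
45 -20 [np.float64(27.283), np.float64(12.546), np.float64(17.875), np.float64(22.235)] [1.03, 0.14, -1.02, 0.5, -0.65, -0.34]
45 0 [np.float64(31.512), np.float64(16.581), np.float64(21.307), np.float64(25.124)] [1.0, 0.1, -1.02, 0.49, -0.53, 0.07]
45 7.2 [np.float64(32.606), np.float64(17.598), np.float64(22.193), np.float64(25.792)] [0.99, 0.09, -1.02, 0.46, -0.48, 0.25]
45 20 [np.float64(33.904), np.float64(18.771), np.float64(23.241), np.float64(26.458)] [0.95, 0.08, -1.02, 0.35, -0.4, 0.62]
45 40 [np.float64(34.168), np.float64(19.004), np.float64(23.454), np.float64(26.136)] [0.89, 0.08, -1.02, -0.02, -0.32, 1.41]
```

```bash
sed -i "s/return np.c_\[a,b.*/return np.c_[a[:,[0,2]],b[:,2],c[:,0],c[:,2],d[:,1],d[:,0]]/; s/^x0=.*/x0=np.array([0,250,400,400,0,-180,300.]);lam=np.eye(7)*0.01/; s/a1,d,h,l2,l4,a3,Lt/a1,h,l2,l4,a3,wy,Lt/" kin4.py; python3 kin4.py
```

```text
a1,h,l2,l4,a3,wy,Lt [  -2.   211.1  595.8  468.9   -4.8 -193.6  373.6]
[-0.1 -0.  -0.   0.3  0.2 -0.  -0.1  0.2  0.1 -0.3 -0.2  0. ]
[array([0.002, 0.003, 0.   ]), array([ 0.002,  0.002, -0.   ]), array([ 0.002,  0.003, -0.   ]), array([ 0.002,  0.003, -0.   ])]
35 -40 [np.float64(0.0), np.float64(0.0), np.float64(0.0), np.float64(0.0)] [1.23, 0.31, -0.88, 0.83, -0.82, -1.07]
35 -20 [np.float64(0.157), np.float64(0.0), np.float64(0.033), np.float64(0.573)] [1.13, 0.23, -1.02, 1.13, -0.66, -0.95]
35 0 [np.float64(1.995), np.float64(1.073), np.float64(1.381), np.float64(2.547)] [1.05, 0.17, -1.02, 1.09, -0.52, -0.52]
35 7.2 [np.float64(2.793), np.float64(1.744), np.float64(2.028), np.float64(3.057)] [1.01, 0.14, -1.02, 1.05, -0.44, -0.32]
35 20 [np.float64(3.551), np.float64(2.403), np.float64(2.659), np.float64(2.837)] [0.92, 0.1, -1.02, 0.89, -0.24, 0.15]
35 40 [np.float64(0.877), np.float64(0.817), np.float64(0.925), np.float64(0.374)] [0.92, 0.09, -0.85, -0.3, -0.0, 1.69]
40 -40 [np.float64(0.0), np.float64(0.0), np.float64(0.0), np.float64(0.0)] [1.25, 0.34, -0.9, 0.9, -0.87, -1.1
[... 636 characters left out ...]
np.float64(0.0), np.float64(0.0), np.float64(0.0)] [1.28, 0.38, -0.91, 0.95, -0.92, -1.25]
45 -20 [np.float64(0.781), np.float64(0.209), np.float64(0.498), np.float64(1.978)] [1.2, 0.3, -1.02, 1.18, -0.81, -1.11]
45 0 [np.float64(5.143), np.float64(4.154), np.float64(4.228), np.float64(6.817)] [1.12, 0.23, -1.02, 1.17, -0.67, -0.72]
45 7.2 [np.float64(3.55), np.float64(6.126), np.float64(5.913), np.float64(8.279)] [0.48, 0.08, -0.67, -1.76, -0.0, 3.03]
45 20 [np.float64(1.116), np.float64(2.306), np.float64(1.473), np.float64(0.769)] [0.54, 0.08, -0.66, -1.62, -0.0, 3.03]
45 40 [np.float64(0.036), np.float64(0.641), np.float64(0.222), np.float64(0.031)] [0.71, 0.08, -0.68, -1.16, -0.0, 2.72]
```

```bash
cat > srch.py <<'E'
from kin4 import *
rng=np.random.default_rng(0);q0=np.array(D[-1][0]);lo=np.array(lo);hi=np.array(hi)
seeds=[q0]+[np.array([rng.uniform(-.5,2),rng.uniform(-.5,1),rng.uniform(-1,.5),rng.uniform(-3,1.6),rng.uniform(-2.5,-.1),rng.uniform(-3,3)]) for _ in range(14)]
for a in(37,44):
  for yaw in(-35,-20,7.2,25,40):
    for sg in(1,-1):
      Rt=frame(np.radians(yaw),np.radians(a),sg);sols=[]
      for s in seeds:
        q,c=ik(toworld((-118,-39.5,105.5))+Rt[:,1]*19,Rt,s)
        if c<1e-3 and not any(np.allclose(q,x,atol=.05) for x in sols): sols.append(q)
      for q in sols: print(a,yaw,sg,q.round(2),"margin",np.minimum(q-lo,hi-q).min().round(2))
E
timeout 500 python3 srch.py
```

```text
37 -35 1 [ 1.22  0.29 -0.94  0.96 -0.79  2.03] margin 0.08
37 -35 -1 [ 1.22  0.29 -0.94  0.96 -0.79 -1.11] margin 0.08
44 -35 1 [ 1.25  0.34 -0.97  1.06 -0.87  1.89] margin 0.05
44 -35 -1 [ 1.25  0.34 -0.97  1.05 -0.87 -1.25] margin 0.05
```

```bash
cat > srch2.py <<'E'
from kin4 import *
p=np.load("pose.npy");q0=np.array([1.22,.29,-.94,.96,-.79,-1.11])
def Lf(X): c,s=np.cos(p[2]),np.sin(p[2]);d=X[:2]-p[:2];return np.array([c*d[0]+s*d[1],-s*d[0]+c*d[1],X[2]])
def fr(yaw,a):
    f=np.array([np.cos(yaw),np.sin(yaw),0]);y=np.sin(a)*f-np.cos(a)*np.array([0,0,1])
    k=np.array([np.cos(p[2]),np.sin(p[2]),0]);z=np.cross(y,k);z/=np.linalg.norm(z)
    return np.c_[np.cross(y,z),y,z]
WP=[((-118,-39.5,105.5),80),((-118,-39.5,105.5),0),((-118,-39.5,132),0),((-118,-107,132),0),((-118,-107,105),0)]
if __name__=="__main__":
  for a in(33,36,40,44):
    for yaw in(-20,-27,-35,-42):
      Rt=fr(np.radians(yaw),np.radians(a));o=[];Q=[]
      for l,b in WP:
        q,c=ik(toworld(l)+Rt[:,1]*(19-b),Rt,q0);o.append((round(float(c),3),round(q[2]+1.02,2),round(q[3],2)));Q.append(q)
      dl=np.array([Lf(toworld((0,0,0))+Rt[:,1])]);d=dl[0];n=np.array([-d[2],0,d[0]]);n/=np.linalg.norm(n);cl=n@(np.array([-130,0,260])-(-118,0,105.5))
      q=Q[3];A,B,C,Dd,T=chain(q);J4=row(q)[:,:5]@v[:5];J5=J4+Dd[:,1]*v[5]
      print(a,yaw,o,"roofclr",cl.round(),"wrist",Lf(J4).round(),Lf(J5).round(),Q[1].round(2),"z",[round(x,2) for x in(Lf(toworld((0,0,0))+Rt[:,2]))])
E
python3 srch2.py
```

```text
33 -20 [(0.0, np.float64(0.05), np.float64(0.85)), (0.08, np.float64(0.0), np.float64(1.11)), (0.002, np.float64(0.0), np.float64(1.09)), (0.423, np.float64(0.0), np.float64(0.95)), (0.827, np.float64(0.0), np.float64(0.97))] roofclr 67.0 wrist [-435.  -53.  375.] [-260.   -4.  441.] [ 1.11  0.21 -1.02  1.11 -0.63 -0.37] z [np.float64(-0.0), np.float64(-0.96), np.float64(0.28)]
33 -27 [(0.0, np.float64(0.13), np.float64(0.76)), (0.0, np.float64(0.02), np.float64(1.06)), (0.0, np.float64(0.06), np.float64(0.96)), (0.087, np.float64(0.0), np.float64(0.96)), (0.299, np.float64(0.0), np.float64(0.98))] roofclr 63.0 wrist [-438.  -47.  370.] [-264.    9.  434.] [ 1.14  0.23 -1.    1.06 -0.67 -0.33] z [np.float64(-0.0), np.float64(-0.94), np.float64(0.34)]
33 -35 [(0.0, np.float64(0.21), np.float64(0.67)), (0.0, np.float64(0.1), np.float64(0.89)), (0.0, np.float64(0.14), np.float64(0.81)), (0.0, np.float64(0.02), np.float64(0.92)), (0.009, np.float64(0.0), np.float64(0.99))] roofclr 56.0 wrist [-437.  -30.  368.] [-261.   23.  429.] [ 1.2   0.27 -0.92  0.89 -0.75 -0.19] z [np.float64(0.0),
[... 4253 characters left out ...]
0, np.float64(0.05), np.float64(1.05)), (0.0, np.float64(0.08), np.float64(0.99)), (0.098, np.float64(0.0), np.float64(1.03)), (0.266, np.float64(0.0), np.float64(1.05))] roofclr 80.0 wrist [-452.  -19.  341.] [-287.   68.  391.] [ 1.25  0.34 -0.97  1.05 -0.87 -0.35] z [np.float64(-0.0), np.float64(-0.84), np.float64(0.54)]
44 -42 [(0.0, np.float64(0.25), np.float64(0.7)), (0.0, np.float64(0.13), np.float64(0.9)), (0.0, np.float64(0.16), np.float64(0.85)), (0.0, np.float64(0.03), np.float64(0.96)), (0.0, np.float64(0.01), np.float64(1.03))] roofclr 72.0 wrist [-449.    0.  338.] [-279.   79.  387.] [ 1.28  0.38 -0.89  0.9  -0.93 -0.21] z [np.float64(0.0), np.float64(-0.81), np.float64(0.59)]
```

```bash
cat > go.py <<'E'
from srch2 import *
def clr(T,Rt):  # distance of tool axis from roof edge (nominal edge shifted to x=-136), and along-axis distance behind grasp
    d=Lf(toworld((0,0,0))+Rt[:,1]);n=np.array([-d[2],0,d[0]]);n/=np.linalg.norm(n);e=np.array([-136,0,260])-Lf(T);return round(n@e),round(-(e-e[1]*0)@[d[0],0,d[2]]/(d[0]**2+d[2]**2))
def plan(T,Rt,N=8,show=True):
    s=robot.state();R0=R.from_rotvec(s["ee_rot"]).as_matrix();t0=s["tcp_pos"]
    rv=R.from_matrix(R0.T@Rt).as_rotvec();sh=R0.T@(T-t0)/10
    print("row",sh.round(2),rv.round(3),np.linalg.norm(rv).round(2),"to",T.round(1),Lf(T).round(1))
    if show:
        q=np.array(s["q"])
        for k in range(1,N+1):
            Tk=t0+(T-t0)*k/N;Rk=R0@R.from_rotvec(rv*k/N).as_matrix();q,c=ik(Tk,Rk,q);print(k,round(c,3),q.round(2),clr(Tk,Rk))
    return sh,rv
E
python3 - <<'E'
from go import *
for a,yaw in((44,-42),(44,-46),(42,-45)):
    Rt=fr(np.radians(yaw),np.radians(a))
    for l in((-122,-40,105),(-122,-40,120),(-122,-80,120),(-122,-97,105)):
        T=toworld(l)+Rt[:,1]*19;q,c=ik(T,Rt,q0);print(a,yaw,l,round(c,3),round(q[2]+1.02,3),clr(T,Rt))
Rt=fr(np.radians(-44),np.radians(44));plan(toworld((-122,-40,106))+Rt[:,1]*(19-80),Rt)
E
```

```text
44 -42 (-122, -40, 105) 0.0 0.129 (71, 182)
44 -42 (-122, -40, 120) 0.0 0.144 (63, 167)
44 -42 (-122, -80, 120) 0.0 0.067 (63, 167)
44 -42 (-122, -97, 105) 0.0 0.019 (71, 182)
44 -46 (-122, -40, 105) 0.0 0.179 (66, 189)
44 -46 (-122, -40, 120) 0.0 0.194 (58, 173)
44 -46 (-122, -80, 120) 0.0 0.116 (58, 173)
44 -46 (-122, -97, 105) 0.0 0.068 (66, 189)
42 -45 (-122, -40, 105) 0.0 0.171 (63, 187)
42 -45 (-122, -40, 120) 0.0 0.186 (55, 171)
42 -45 (-122, -80, 120) 0.0 0.109 (55, 171)
42 -45 (-122, -97, 105) 0.0 0.061 (63, 187)
row [ 4.8   3.06 -0.14] [ 0.511 -0.321 -0.113] 0.61 to [406.3 308.3 149.9] [-148.6   -7.   149.9]
1 0.0 [ 1.26 -0.01 -0.98  0.95 -0.71 -0.33] (28, 59)
2 0.0 [ 1.3   0.03 -0.94  0.89 -0.78 -0.29] (33, 64)
3 0.0 [ 1.33  0.07 -0.91  0.84 -0.85 -0.25] (38, 70)
4 0.0 [ 1.36  0.12 -0.87  0.79 -0.91 -0.21] (44, 75)
5 0.0 [ 1.38  0.17 -0.84  0.76 -0.96 -0.18] (50, 82)
6 0.0 [ 1.4   0.22 -0.81  0.73 -1.02 -0.14] (55, 89)
7 0.0 [ 1.42  0.27 -0.78  0.7  -1.07 -0.11] (61, 96)
8 0.0 [ 1.43  0.33 -0.75  0.67 -1.12 -0.08] (68, 104)
```

Call:
apply_moves:
  plan:
    - [0.6, 0, 0, 0.1, -0.064, -0.023, 0]
    - [1.6, 0, 0, 0.2, -0.128, -0.045, 0]
    - [2.6, 0, 0, 0.3, -0.19, -0.067, 0]
    - [3.7, 0.3, 0, 0.4, -0.25, -0.09, 0]
    - [4.8, 1, 0, 0.5, -0.315, -0.112, 0]
    - [4.8, 2, -0.1, 0.511, -0.321, -0.113, 0]
    - [4.8, 3, -0.1, 0.511, -0.321, -0.113, 0]
    - [4.8, 3, -0.1, 0.511, -0.321, -0.113, 0]

```text
t: 4.52
tcp_pos: [406.4, 306.2, 149.0]
ee_rot: [0.196, 1.194, -2.333]
contact_force: [-1.7, -1.0, 0.4]
opening: 85.3
```

```bash
python3 - <<'E'
from go import *
s=robot.state();print(s["t"],s["tcp_pos"].round(1),Lf(s["tcp_pos"]).round(1),s["contact_force"])
S=robot.read_camera("scene");T=robot.read_camera("top")
Rm=R.from_rotvec(s["ee_rot"]).as_matrix()
for n,c in(("scene",S),("top",T)):
    f=c["frame"][...,::-1].copy();g=toworld((-122,-40,106));x,y=np.clip(proj(c,g).astype(int)-(110,95),0,None)
    big=cv2.resize(f[y:y+150,x:x+200],(800,600),interpolation=cv2.INTER_CUBIC)
    for X in(g,s["tcp_pos"],s["tcp_pos"]+Rm[:,1]*80): cv2.circle(big,tuple(((proj(c,X)-(x,y))*4).astype(int)),3,(0,0,255),-1)
    cv2.imwrite(f"pics/{n}3.png",cv2.resize(big,(600,450)));print(x,y)
a=[cv2.imread(f"pics/{n}3.png")[:, 100:500] for n in("scene","top")];cv2.imwrite("pics/both3.png",np.hstack(a))
Rt=fr(np.radians(-44),np.radians(44));plan(toworld((-122,-40,106))+Rt[:,1]*19,Rt,4)
E
```

```text
4.5167 [406.4 306.2 149. ] [-148.8   -9.1  149. ] [-1.69390098 -0.98175476  0.4331332 ]
190 188
194 186
row [-0.05  7.96 -0.29] [-0.    -0.002  0.   ] 0.0 to [446.3 269.7  92.3] [-113.7  -50.3   92.3]
1 0.0 [ 1.4   0.33 -0.79  0.71 -1.07 -0.1 ] (67, 123)
2 0.0 [ 1.37  0.35 -0.82  0.75 -1.03 -0.13] (68, 144)
3 0.0 [ 1.33  0.36 -0.85  0.8  -0.99 -0.15] (68, 164)
4 0.0 [ 1.29  0.38 -0.87  0.85 -0.95 -0.18] (68, 184)
```

View pics/both3.png

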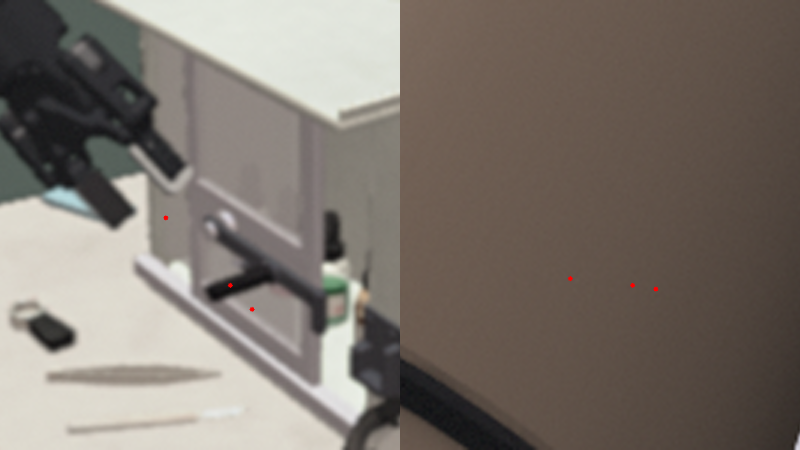

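The scene view shows the open fingers above and to the left of the knob. The planned grip point (dot) lies on the pin. The arm blocks the top view. I'll advance along the tool axis.

Call:
apply_moves:
  plan:
    - [0, 2, 0, 0, 0, 0, 0]
    - [0, 4, -0.1, 0, 0, 0, 0]
    - [0, 6, -0.2, 0, 0, 0, 0]
    - [0, 8, -0.3, 0, 0, 0, 0]
    - [0, 8, -0.3, 0, 0, 0, 0]
    - [0, 8, -0.3, 0, 0, 0, 0]

```text
t: 5.12
tcp_pos: [446.1, 269.1, 92.9]
ee_rot: [0.199, 1.199, -2.332]
contact_force: [-0.7, 0.6, 0.4]
opening: 85.3
```

```bash
python3 - <<'E'
from go import *
s=robot.state();print(s["t"],s["tcp_pos"].round(1),Lf(s["tcp_pos"]).round(1),s["contact_force"].round(1))
S=robot.read_camera("scene")
f=S["frame"][...,::-1].copy();g=toworld((-122,-40,106));x,y=np.clip(proj(S,g).astype(int)-(80,70),0,None)
cv2.imwrite("pics/s4.png",cv2.resize(f[y:y+110,x:x+150],(750,550),interpolation=cv2.INTER_CUBIC))
E
```

```text
5.1167 [446.1 269.1  92.9] [-114.   -50.8   92.9] [-0.7  0.6  0.4]
```

View pics/s4.png

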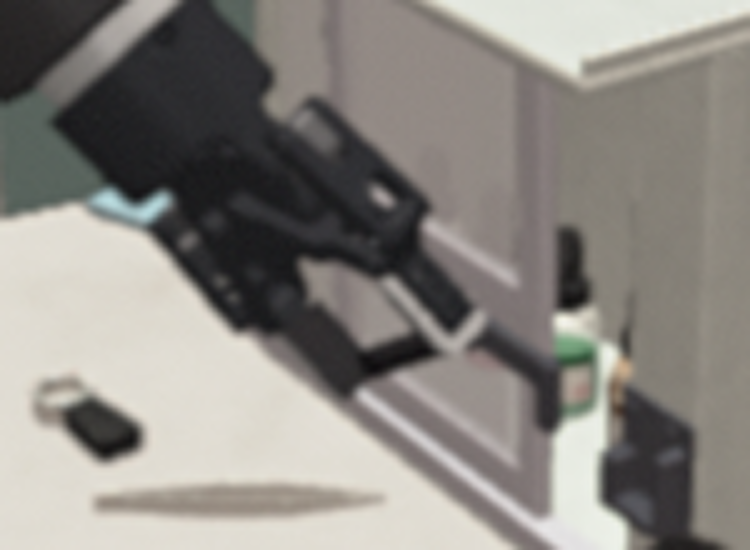

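The knob lies between the two fingers, and nothing else is touched. Next I'll close.

Call:
apply_moves:
  plan:
    - [0, 0, 0, 0, 0, 0, 255]
    - [0, 0, 0, 0, 0, 0, 255]
    - [0, 0, 0, 0, 0, 0, 255]
    - [0, 0, 0, 0, 0, 0, 255]
    - [0, 0, 0, 0, 0, 0, 255]
    - [0, 0, 0, 0, 0, 0, 255]
    - [0, 0, 0, 0, 0, 0, 255]
    - [0, 0, 0, 0, 0, 0, 255]

```text
t: 5.83
tcp_pos: [445.6, 270.8, 91.6]
ee_rot: [0.196, 1.198, -2.331]
contact_force: [-2.4, 1.1, 0.6]
opening: 10.7
```

```bash
python3 - <<'E'
from go import *
s=robot.state();print(s["opening"],s["contact_force"].round(1),s["torque"].round(2))
Rt=R.from_rotvec(s["ee_rot"]).as_matrix();t=s["tcp_pos"];r=np.array
p=np.load("pose.npy");dl=lambda d:toworld(d)-toworld((0,0,0))
for d in((0,1,14),(0,-15,14),(0,-40,14),(0,-58,14),(0,-58,3),(0,-58,0)):
    T=t+dl(d);q,c=ik(T,Rt,s["q"]);print(d,(Rt.T@(T-t)/10).round(2),round(c,3),round(q[2]+1.02,3),clr(T,Rt))
E
```

```text
10.698269652910449 [-2.4  1.1  0.6] [ 1.87  2.39 -0.2 ]
(0, 1, 14) [-0.51 -1.06  0.76] 0.0 0.163 (61, 170)
(0, -15, 14) [-0.09 -0.2   2.04] 0.0 0.131 (61, 170)
(0, -40, 14) [0.56 1.16 4.04] 0.0 0.084 (61, 170)
(0, -58, 14) [1.03 2.13 5.48] 0.0 0.05 (61, 170)
(0, -58, 3) [1.41 2.92 4.82] 0.0 0.038 (67, 182)
(0, -58, 0) [1.52 3.14 4.64] 0.0 0.035 (69, 185)
```

Call:
apply_moves:
  plan:
    - [-0.13, -0.26, 0.19, 0, 0, 0, 255]
    - [-0.26, -0.53, 0.38, 0, 0, 0, 255]
    - [-0.39, -0.8, 0.57, 0, 0, 0, 255]
    - [-0.51, -1.06, 0.76, 0, 0, 0, 255]
    - [-0.51, -1.06, 0.76, 0, 0, 0, 255]
    - [-0.51, -1.06, 0.76, 0, 0, 0, 255]

```text
t: 6.33
tcp_pos: [445.5, 271.5, 105.8]
ee_rot: [0.197, 1.198, -2.331]
contact_force: [2.1, 0.9, -6.7]
opening: 11.0
```

```bash
python3 - <<'E'
from go import *
s=robot.state();print(s["t"],s["tcp_pos"].round(1),s["opening"],s["contact_force"].round(1),s["torque"].round(2))
S=robot.read_camera("scene")
f=S["frame"][...,::-1].copy();g=toworld((-122,-40,106));x,y=np.clip(proj(S,g).astype(int)-(80,70),0,None)
cv2.imwrite("pics/s5.png",cv2.resize(f[y:y+110,x:x+150],(750,550),interpolation=cv2.INTER_CUBIC))
E
```

```text
6.3333 [445.5 271.5 105.8] 11.017470474925917 [ 2.1  0.9 -6.7] [2.74 2.34 0.48]
```

View pics/s5.png

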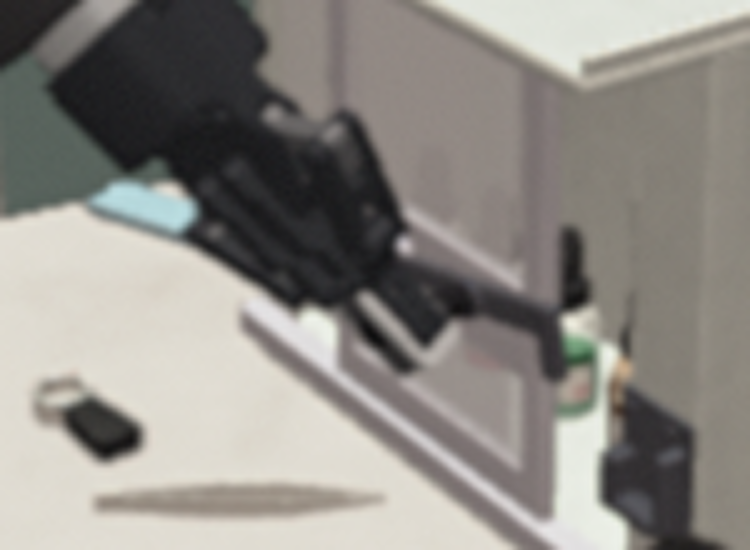

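The bar is lifted in the picture: the nose has risen about 10 camera pixels, roughly 20 mm. It now stands above the lip. Next I'll slide the door.

Call:
apply_moves:
  plan:
    - [0.17, 0.36, 0.54, 0, 0, 0, 255]
    - [0.35, 0.73, 1.07, 0, 0, 0, 255]
    - [0.52, 1.09, 1.6, 0, 0, 0, 255]
    - [0.7, 1.45, 2.14, 0, 0, 0, 255]
    - [0.87, 1.81, 2.67, 0, 0, 0, 255]
    - [1.04, 2.18, 3.2, 0, 0, 0, 255]
    - [1.17, 2.45, 3.6, 0, 0, 0, 255]
    - [1.17, 2.45, 3.6, 0, 0, 0, 255]

```text
t: 7.05
tcp_pos: [451.5, 225.0, 106.0]
ee_rot: [0.198, 1.196, -2.333]
contact_force: [5.3, -0.5, -7.5]
opening: 10.9
```

```bash
python3 - <<'E'
from go import *
s=robot.state();print(s["t"],s["tcp_pos"].round(1),Lf(s["tcp_pos"]).round(1),s["opening"],s["contact_force"].round(1),s["torque"].round(2),s["q"][2])
S=robot.read_camera("scene")
f=S["frame"][...,::-1].copy();g=toworld((-122,-40,106));x,y=np.clip(proj(S,g).astype(int)-(70,70),0,None)
cv2.imwrite("pics/s6.png",cv2.resize(f[y:y+110,x:x+150],(750,550),interpolation=cv2.INTER_CUBIC))
E
```

```text
7.05 [451.5 225.  106. ] [-114.1  -95.3  106. ] 10.928960598371448 [ 5.3 -0.5 -7.5] [2.45 1.41 0.93] -0.9488316989137354
```

View pics/s6.png

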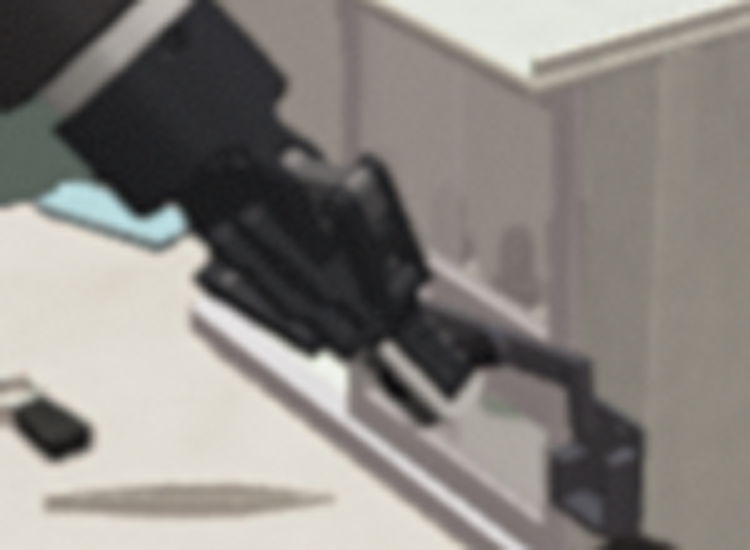

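The nose stands over the lip, clear above it, with about 10 mm left to travel. I'll creep to the end stop.

Call:
apply_moves:
  plan:
    - [0.08, 0.16, 0.24, 0, 0, 0, 255]
    - [0.13, 0.27, 0.4, 0, 0, 0, 255]
    - [0.18, 0.38, 0.56, 0, 0, 0, 255]
    - [0.21, 0.44, 0.64, 0, 0, 0, 255]
    - [0.21, 0.44, 0.64, 0, 0, 0, 255]

```text
t: 7.52
tcp_pos: [452.4, 218.3, 105.8]
ee_rot: [0.197, 1.197, -2.331]
contact_force: [6.2, 1.9, -7.3]
opening: 11.4
```

Call:
apply_moves:
  plan:
    - [0.05, 0.11, 0.16, 0, 0, 0, 255]
    - [0.1, 0.22, 0.32, 0, 0, 0, 255]
    - [0.1, 0.22, 0.32, 0, 0, 0, 255]

```text
t: 7.77
tcp_pos: [452.8, 217.2, 105.3]
ee_rot: [0.195, 1.202, -2.327]
contact_force: [-2.1, 7.7, -8.7]
opening: 11.0
```

Call:
apply_moves:
  plan:
    - [0.05, 0.11, 0.16, 0, 0, 0, 255]
    - [0.08, 0.16, 0.24, 0, 0, 0, 255]
    - [0.08, 0.16, 0.24, 0, 0, 0, 255]

```text
t: 8.02
tcp_pos: [453.1, 217.1, 104.8]
ee_rot: [0.194, 1.207, -2.322]
contact_force: [-8.2, 15.1, -10.2]
opening: 10.7
```

```bash
python3 - <<'E'
from go import *
s=robot.state();print(s["contact_force"].round(1),s["torque"].round(2),s["q"][2])
Rt=R.from_rotvec(s["ee_rot"]).as_matrix();dl=lambda d:toworld(d)-toworld((0,0,0))
for d in((0,-1,-5),(0,-1.5,-10),(0,-1.5,-13)):
    T=s["tcp_pos"]+dl(d);q,c=ik(T,Rt,s["q"]);print(d,(Rt.T@dl(d)/10).round(2),q[2])
S=robot.read_camera("scene")
f=S["frame"][...,::-1].copy();g=toworld((-122,-40,106));x,y=np.clip(proj(S,g).astype(int)-(50,70),0,None)
cv2.imwrite("pics/s7.png",cv2.resize(f[y:y+110,x:x+150],(750,550),interpolation=cv2.INTER_CUBIC))
E
```

```text
[ -8.2  15.1 -10.2] [6.5  5.39 1.01] -0.9721768836956804
(0, -1, -5) [ 0.2   0.42 -0.22] -0.976890983126401
(0, -1.5, -10) [ 0.39  0.8  -0.47] -0.9834168142266326
(0, -1.5, -13) [ 0.49  1.02 -0.65] -0.9867399057475366
```

View pics/s7.png

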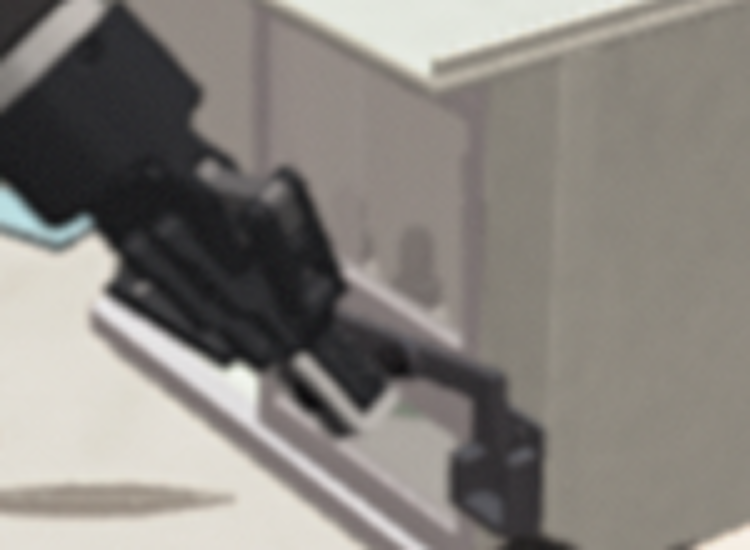

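Force along y climbed to 15 N with almost no motion, so the door is at its end stop and the nose is above the slot. Next I'll lower the bar.

Call:
apply_moves:
  plan:
    - [0.1, 0.2, -0.23, 0, 0, 0, 255]
    - [0.2, 0.42, -0.46, 0, 0, 0, 255]
    - [0.3, 0.62, -0.7, 0, 0, 0, 255]
    - [0.38, 0.8, -0.88, 0, 0, 0, 255]
    - [0.38, 0.8, -0.88, 0, 0, 0, 255]

```text
t: 8.48
tcp_pos: [452.9, 215.6, 93.0]
ee_rot: [0.195, 1.2, -2.327]
contact_force: [-6.1, 5.7, -4.2]
opening: 11.1
```

Call:
apply_moves:
  plan:
    - [0, 0, 0, 0, 0, 0, 130]
    - [0, 0, 0, 0, 0, 0, 130]
    - [0, 0, 0, 0, 0, 0, 130]
    - [0, 0, 0, 0, 0, 0, 130]
    - [0, 0, 0, 0, 0, 0, 130]

```text
t: 8.9
tcp_pos: [453.2, 213.2, 93.5]
ee_rot: [0.197, 1.197, -2.332]
contact_force: [-0.2, 0.4, 0.9]
opening: 41.7
```

```bash
python3 - <<'E'
from go import *
s=robot.state();print(s["t"],s["tcp_pos"].round(1),s["opening"],s["contact_force"].round(1),s["q"][2])
S=robot.read_camera("scene")
f=S["frame"][...,::-1].copy();g=toworld((-122,-40,106));x,y=np.clip(proj(S,g).astype(int)-(50,70),0,None)
cv2.imwrite("pics/s8.png",cv2.resize(f[y:y+110,x:x+150],(750,550),interpolation=cv2.INTER_CUBIC))
E
```

```text
8.9 [453.2 213.2  93.5] 41.696430679404465 [-0.2  0.4  0.9] -0.9855885455691962
```

View pics/s8.png

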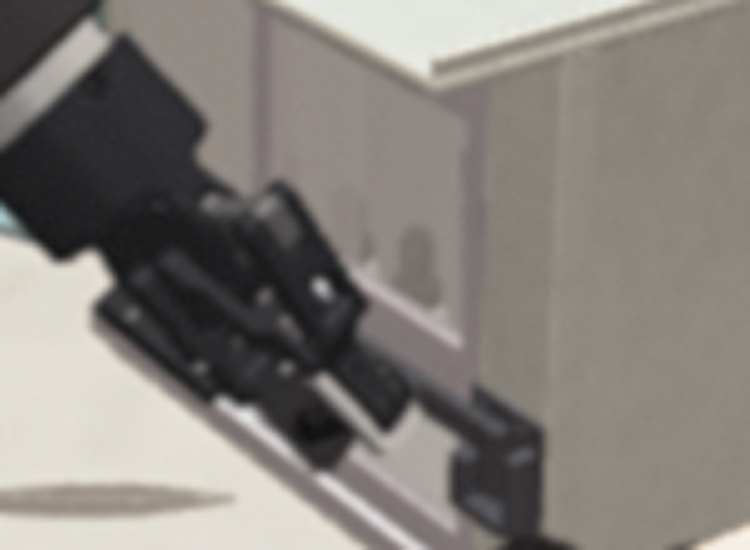

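The bar now lies level with its nose in the catch, and the force is near zero. I'll back straight out along the tool axis.

Call:
apply_moves:
  plan:
    - [0, -1, 0, 0, 0, 0, 130]
    - [0, -2.5, 0, 0, 0, 0, 130]
    - [0, -4, 0, 0, 0, 0, 130]
    - [0, -5.5, 0, 0, 0, 0, 130]
    - [0, -7.5, 0, 0, 0, 0, 130]
    - [0, -9, 0, 0, 0, 0, 130]
    - [0, -9, 0, 0, 0, 0, 130]
    - [0, -9, 0, 0, 0, 0, 130]

```text
t: 9.62
tcp_pos: [408.0, 257.6, 158.2]
ee_rot: [0.197, 1.199, -2.33]
contact_force: [0.8, -0.5, -0.9]
opening: 41.8
```

```bash
python3 - <<'E'
from go import *
s=robot.state();print(s["t"],s["tcp_pos"].round(1),Lf(s["tcp_pos"]).round(),s["contact_force"].round(1),s["joint_velocities"].round(3))
S=robot.read_camera("scene")
for t in("tape_mid","can_mid","oil_mid","knob_grip","nose_tip"): print(t,[(np.round(d["at"]),round(d["p"],2)) for d in robot.search_frame(t,S)[:2]])
f=S["frame"][...,::-1].copy();a=f[150:400,230:430]
cv2.imwrite("pics/s9.png",cv2.resize(a,(480,600),interpolation=cv2.INTER_CUBIC))
E
```

```text
9.6167 [408.  257.6 158.2] [-153.  -57.  158.] [ 0.8 -0.5 -0.9] [-0.02   0.013 -0.028  0.005  0.01  -0.004]
tape_mid []
can_mid [(array([382., 188.]), 0.81)]
oil_mid [(array([357., 169.]), 0.86)]
knob_grip [(array([328., 296.]), 0.57)]
nose_tip [(array([326., 292.]), 0.78)]
```

View pics/s9.png

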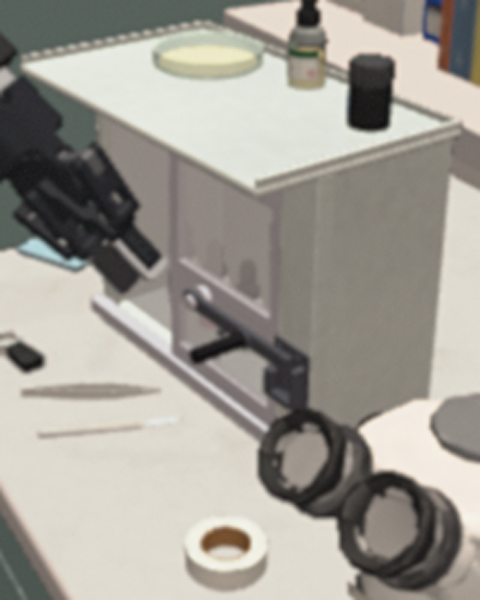

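The final view shows the door shut against the right side, the bar level with its nose in the catch, and the gripper clear. The canister, the bottle and the tape roll look unmoved.

```bash
python3 -c "
from h import *
print(robot.job_done())"
```

```text
the job is handed in; nothing more can be done
None
```

The locker door is shut and the latch bar has dropped into the catch. I handed the job in at about 9.7 s of the 29 s allowed; no verdict is reported.

**What I did:**
- I gripped the knob under the roof edge and lifted the bar about 14 mm at the knob.
- With the nose clear of the lip, I slid the door about 55 mm to its end stop, lowered the bar level, let go and backed straight out.
- My first approach stopped at joint 3's limit. A tool aligned with the locker could not reach the knob, so I fitted the arm's geometry from its measured poses and came in turned about 44° to the right.

**Last checks:**
- **End stop:** the sideways force climbed to 15 N while the door barely moved, so it was against the stop.
- **Latch:** the last picture shows the bar level with its nose in the slot behind the lip. I judged this by eye and did not measure the final door opening or bar angle.
- **Contact:** the gripper is clear of everything, with about 1 N or less on each axis.
- **Canister and bottle:** the network found both within about 4 pixels of where they started.
- **Tape roll:** the network missed it in the last frame, but it shows in the picture, apparently unmoved.
- **Disagreement:** my locker position from the roof corners was about 6 mm off from the knob's triangulated position. I used the knob's.

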